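# Fold the splash guard flat and fasten it

## Robot

A 7-joint arm with a two-finger parallel gripper is mounted at the origin on a cart in front of the work surface, level with it; the furniture and walls round the work are solid. World frame = base frame: x ahead of the robot, y to its left, z up, the work surface at z = 0. Lengths are in mm, angles in rad, forces in N, time in s.
With the tool pointing down it reaches from about 425 to 925 mm from the base axis. Payload 6.8 kg.
Tool frame: the origin (TCP) lies midway between the tips of the shut fingers; the grasp point (between the pads) lies 19 mm behind it; z points along the fingers, y is the line along which they close (so a half turn about z gives the same grasp; the last joint's range is limited). The gripper opens to 88 mm and grips with 3 to 60 N. Pads are 20 mm wide; open, the fingers measure 115 mm over their backs; the gripper's body (75 mm by 178 mm) begins 61 mm behind the grasp point.
Start: joints at [1.101, 0.477, 0.022, 1.555, -0.011, 1.109, -0.083], TCP at [238.933, -631.316, 186.764] pointing down, gripper open.
Joint ranges: [-2.96, 2.96], [-0.34, 2.1], [-1.41, 1.46], [0.24, 2.44], [-1.37, 4.51], [0.17, 1.92], [-2.96, 2.96]. Speed limits (rad/s): [2.39, 2.39, 3.14, 3.14, 3.14, 3.14, 3.14].

## Interface

Orientations are given as a unit quaternion [w, x, y, z].
In Python, from plant import robot, snapshot, camera_params gives the robot as it stands. The module is installed in compiled form; this text tells all that it offers.
- The arm moves only by the tool play_rows, never from a script. Its argument "motion" is a list that holds one entry, the list of rows, each a list of 7 numbers: the shift along the tool's x, y, z in mm, then the turn, a rotation vector about the tool's x, y, z in degrees, then the closure in counts, from 0 (fully open) to 255 (shut). In form: [[[tx, ty, tz, wx, wy, wz, hand], ...]]. A call has 1 to 12 rows; each row shifts and turns the commanded pose from where the row before left it, along the tool's axes as they then stand; what a row does not reach is not made up. A row lasts 1/10 s, in which the tool goes at most 50 mm and 8.59 degrees, less where a joint would pass 70% of its speed; a pose out of reach is approached as far as the arm can. A call with a gripper value outside its range is refused whole. The fingers move at their own pace and stop on an object; "grip_force" is the grip in N (left out, the last holds). Time passes only in rows, so rows that do not move let the fingers close. It gives the time, the measured TCP pose, the force, the opening and the grip force at its end, in the units of the state.
- robot.get_state(): the state, without advancing time (a new reading comes with each control period).
- snapshot(name): name is "scene" or "side" or "wrist"; returns the picture (480x640x3 uint8, red, green, blue); there is no depth.
- camera_params(name): a dict with "vfov" (degrees; the focal length in pixels is half the picture's height over the tangent of half this angle, whatever the lens; pixels are square), "cx", "cy" (the principal point, pixels), "rvec" (rotation vector, rad) and "tvec" (3), from world to camera coordinates, as OpenCV has them. Camera axes: x right, y down, z forward; pixel columns grow to the right and rows downward; lengths in mm; the calibration is good to about 2 mm. A picture is of the moment at which its call begins: read the wrist's pose just before it. camera_params takes no time and is no camera call; for the wrist camera it gives the pose at the moment of the call.
- robot.hand_in(): hands the job in; it is judged then, once.
The state is a dict: "time": time; "joint_positions": joint angles; "qvel": joint speeds; "effort": joint torques, N m; "eef_pos": TCP position; "ee_rot": TCP orientation; "ft_force": force on the tool from outside, world axes, zero at the start; "ft_torque": the same for the moment, N m; "finger_gap": finger opening in mm; "gripper_force": force on a finger pad.
Only numpy, scipy, OpenCV 4.12 (cv2) and the standard library are available. Lean on these libraries where they do the work, as an engineer would, in place of code of your own. Each camera call takes 0.05 s, during which the arm holds its last target. There are 200 camera calls.

## Task

The whisking is done, so please fold up the three-panel steel splash guard that stands open on the worktop. First swing its left wing fully home against the fixed panel, then swing the right wing fully home over it (the other way round they jam), and last flip the catch on the fixed panel's upper edge over both wings and press it fully down. Leave the ramekin, the mug and the egg cup beside it standing where they are.

Things in the scene. Friction and masses are not known exactly. Their poses are not given: they have to be found in the camera images.
- guard: Three-panel steel splash guard, fixed by four suction cups (to 62 mm before and behind, 14 mm high). Origin: on the worktop under the middle of its fixed panel; x points away from the robot, square to the panel; y along it to the left; wings on its -x side. Fixed panel: plane x = 0, 6 mm thick, y -84 to +84 mm, z 16 to 150 mm. Catch on its upper edge at y = +55 mm.
- inner_wing (a joint): Angle (rad) of the left wing, first to go in: 0 = home, flat along the fixed panel; pi/2 = square out to the front; stop at 2.3. Panel 6 mm thick, 140 mm from hinge axis to free edge, z 16 to 150 mm. Closed, its front face is at guard x = -11 mm. Stiff hinge (0.06 Nm, 0.6 N at 100 mm): it stays where left.
- outer_wing (a joint): Angle (rad) of the right wing, second to go in, on stand-off hinges: 0 = home, flat before the closed left wing; pi/2 = square out to the front; stop at 2.3. Panel 6 mm thick, 150 mm from hinge axis to free edge, z 16 to 150 mm. Closed, its front face is at guard x = -19 mm. Closed first it blocks the left wing. Stiff hinge (0.06 Nm).
- catch (a joint): Angle (rad) of the catch, a strap 50 mm wide, 32 mm from hinge to lip: 0 = level over both wings, top at z = 156 mm, its 20 mm lip hooked down before the outer wing with 5 mm to spare (a wing farther out blocks it); pi/2 = upright; stop at 2.3. Stiff hinge (0.03 Nm): stays where left. Starts raised (0.85 to 1.2), clear of the wings. Pressed from above while steep it jams.
- inner_wing_hinge (a point): Point on the left wing's vertical hinge axis, at the height of the panels' upper edge (150 mm); it lies at guard x = -4, y = +90 mm. Fixed to the guard.
- outer_wing_hinge (a point): Point on the right wing's vertical hinge axis, at the height of the panels' upper edge (150 mm); it lies at guard x = -8, y = -90 mm. Fixed to the guard.
- inner_wing_face (a point): On the outward face of the left wing (push here; its front when closed), 80 mm from its hinge axis along the wing, half-way up (83 mm); moves with it. The face stands 7 mm outward of the hinge axis. Axes: the guard's when closed, turning with the wing: -x outward normal, -y to the free edge.
- outer_wing_face (a point): On the outward face of the right wing (push here; its front when closed), 80 mm from its hinge axis along the wing, half-way up (83 mm); moves with it. The face stands 11 mm outward of the hinge axis. Axes: the guard's when closed, turning with the wing: -x outward normal, +y to the free edge.
- catch_hinge (a point): Middle of the catch's hinge axis, at guard x = +6, y = +55 mm, 152.5 mm above the worktop. Fixed to the guard.
- catch_plate (a point): Point on the strap's outer side (its back when raised, its top when down), 22 mm from the catch's hinge axis, mid-width; moves with the catch. Raised, push it here forwards (guard -x) until it lies low over the wings, then press down from above.
- ramekin_mid (a point): White ramekin, 78 mm wide, 40 mm high, stands to the right of the guard; centre, 20 mm up. To be left alone.
- mug_1_mid (a point): Cream mug with a handle, 59 x 83 mm, 55 mm high, stands to the left of the guard; centre, 27 mm up. To be left alone.
- egg_cup_mid (a point): White egg cup, 49 mm wide, 61 mm high, stands to the left of the guard, beyond the mug; centre, 30 mm up. To be left alone.
There are look-alikes about, which are no part of the job. Of the things that look like the guard, the larger one is meant.

How it is judged:
By the outcome, as a careful person would: the job done as asked, in the order asked, and still so for the second after the job is handed in, with the robot touching nothing.
It also fails if it takes over 54 s, if anything falls off the work surface, if the arm or the gripper's body presses on something with over 40 N, if the wrist force passes 120 N, or if a joint passes its speed limit or range.

## Working session

There is one attempt and no reset: what is moved stays moved. The work goes in short steps, Python scripts to look and compute and a tool call to move; the robot and the scene stay as the last step left them, time stands still between calls to the robot, and variables do not carry over. Pictures are saved under pics/ and viewed, at most 10 in all, crops included, and the job is handed in when it is done.

Besides the shell and the picture viewer there is one more tool, called after "Emit:" as name(argument=value, ...) on one line, values as JSON. play_rows: Moves the arm, as the interface text tells. Its arguments: {"type":"object","properties":{"motion":{"type":"array"},"grip_force":{"type":"number"}},"required":["motion"]}

```bash
mkdir -p pics; cat > h.py <<'E'
import numpy as np,cv2
from plant import robot,snapshot,camera_params
def cam(n):
    p=camera_params(n);f=240/np.tan(np.radians(p['vfov'])/2)
    R=cv2.Rodrigues(np.array(p['rvec'],float))[0];t=np.array(p['tvec'],float).ravel()
    return f,p['cx'],p['cy'],R,t
def ray(c,u,v):
    f,cx,cy,R,t=c
    return -R.T@t, R.T@np.array([(u-cx)/f,(v-cy)/f,1.])
def onz(c,u,v,z):
    o,d=ray(c,u,v);return o+d*(z-o[2])/d[2]
def proj(c,P):
    f,cx,cy,R,t=c;q=R@np.array(P,float)+t
    return np.array([cx+f*q[0]/q[2],cy+f*q[1]/q[2]])
def snap(n,name):
    c=cam(n);im=snapshot(n);cv2.imwrite(f'pics/{name}.png',im[:,:,::-1]);return c,im
def st():
    s=robot.get_state();print(round(s['time'],2),np.round(s['eef_pos'],1),np.round(s['ee_rot'],3),'F',np.round(s['ft_force'],1),s['finger_gap'],np.round(s['joint_positions'],2))
E
python3 - <<'E'
from h import *
st()
for n in('scene','side'):
    c,_=snap(n,n+'0');print(n,np.round(ray(c,320,240),2),c[:3])
E
```

```text
0.0 [ 238.7 -630.7  185.8] [-0.001  0.984  0.18  -0.   ] F [0.5 0.7 0.3] 88.05007712664555 [ 1.1   0.48  0.02  1.56 -0.01  1.11 -0.08]
scene [[-4.3590e+01  7.3441e+02  8.3880e+02]
 [ 5.3000e-01 -5.3000e-01 -6.6000e-01]] (np.float64(467.1547966925669), 314.7929766398249, 243.39778453536712)
side [[ 4.1719e+02 -8.3655e+02  5.5712e+02]
 [ 9.0000e-02  9.2000e-01 -3.8000e-01]] (np.float64(477.8861254727677), 321.8116229103392, 246.9309450538551)
```

View pics/scene0.png

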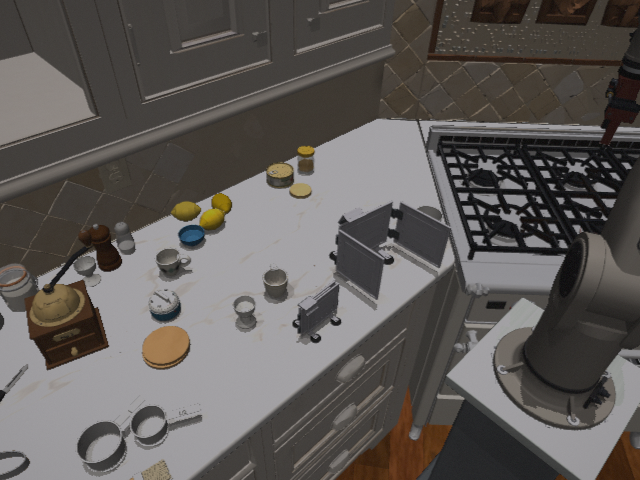

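View pics/side0.png

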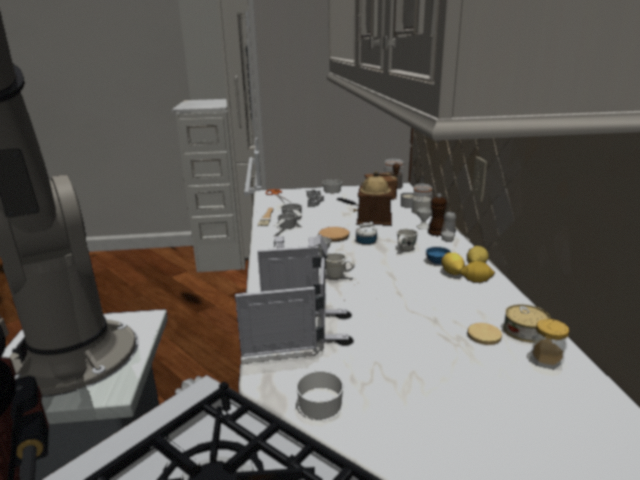

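The scene view shows two look-alikes. One is a large open guard at about (335–450, 203–297). The other is a small, already folded one at about (317,312). The larger, open one fits the description, so I'll enlarge it to confirm.

```bash
python3 - <<'E'
import cv2
a=cv2.imread('pics/scene0.png')[190:350,220:460]
b=cv2.imread('pics/side0.png')[225:425,225:385]
cv2.imwrite('pics/c1.png',cv2.resize(a,None,fx=3.33,fy=3.33,interpolation=cv2.INTER_CUBIC)[:,:800])
cv2.imwrite('pics/c2.png',cv2.resize(b,None,fx=3,fy=3,interpolation=cv2.INTER_CUBIC))
E
```

```text
(no output)
```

View pics/c1.png

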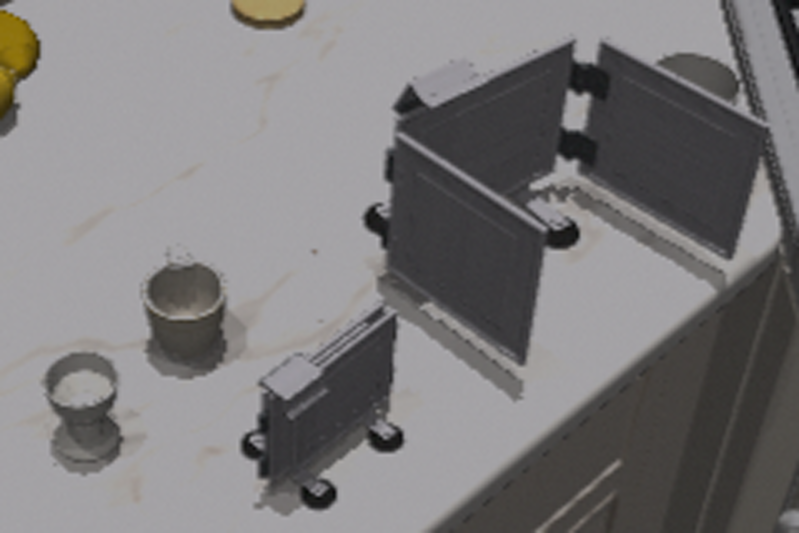

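View pics/c2.png

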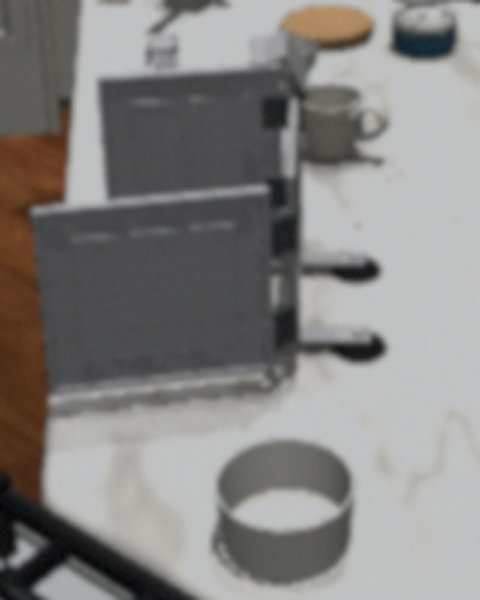

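The crops confirm it. The large guard has both wings out and its catch raised, with the left wing nearest the scene camera, the right wing at the hob end, and the ramekin beyond it. The small guard is already folded. I'll cast the top edges onto z=150.

```bash
python3 - <<'E'
from h import *
import plant
c=cam('scene');d=cam('side')
P=lambda u,v:(220+u/3.333,190+v/3.333)
for n,u,v,z in [('in hinge',398,133,150),('in free',546,231,150),('fix R',575,41,150),('fix L',398,123,150),('out hinge',600,41,150),('out free',767,126,150),('in free bot',524,362,16),('out free bot',727,257,16),('in hinge bot',388,280,16),
 ('small L',265,385,110),('small R',395,312,110),('mug',185,345,0),('egg',85,450,0)]:
    print(n,np.round(onz(c,*P(u,v),z),0))
Q=lambda u,v:(225+u/3,225+v/3)
for n,u,v,z in [('out free',33,210,150),('out hinge',268,187,150),('in free',101,78,150),('in hinge',280,70,150),('out free bot',50,392,16),('ramekin L',217,505,40),('ram R',352,505,40)]:
    print('side',n,np.round(onz(d,*Q(u,v),z),0))
E
```

```text
in hinge [500. 126. 150.]
in free [369. 125. 150.]
fix R [486. -46. 150.]
fix L [508. 119. 150.]
out hinge [474. -60. 150.]
out free [334. -69. 150.]
in free bot [373. 120.  16.]
out free bot [339. -73.  16.]
in hinge bot [494. 133.  16.]
small L [420. 321. 110.]
small R [409. 219. 110.]
mug [556. 276.  -0.]
egg [529. 386.   0.]
side out free [340. -79. 150.]
side out hinge [480. -70. 150.]
side in free [377. 112. 150.]
side in hinge [505. 107. 150.]
side out free bot [338. -72.  16.]
side ramekin L [ 435. -220.   40.]
side ram R [ 507. -230.   40.]
```

Emit:
play_rows(motion=[[[0,0,-30,0,0,6.7,255],[0,0,-30,0,0,6.7,255],[0,0,-30,0,0,6.7,255],[0,0,-30,0,0,6.7,255],[27,-38,0,0,0,0,255],[27,-38,0,0,0,0,255],[27,-38,0,0,0,0,255],[27,-38,0,0,0,0,255],[27,-38,0,0,0,0,255],[27,-38,0,0,0,0,255],[27,-38,0,0,0,0,255],[27,-38,0,0,0,0,255]]])

```text
time: 1.3
eef_pos: [486.6, -350.2, 306.5]
ee_rot: [-0.0, 0.999, -0.053, -0.0]
ft_force: [-0.0, -0.7, 0.1]
finger_gap: 0.2
gripper_force: 0.0
```

Emit:
play_rows(motion=[[[-10,-40,-5,0,0,0,255],[-10,-40,-5,0,0,0,255],[-10,-40,-5,0,0,0,255],[-10,-40,-5,0,0,0,255],[-10,-40,-5,0,0,0,255],[-10,-40,-5,0,0,0,255],[-10,-40,-5,0,0,0,255],[-10,-40,-5,0,0,0,255],[-10,-40,0,0,0,0,255],[0,0,0,0,0,0,255],[0,0,0,0,0,0,255]]])

```text
time: 2.4
eef_pos: [434.2, 16.0, 346.6]
ee_rot: [0.0, 0.999, -0.052, -0.0]
ft_force: [-0.1, -0.1, -0.2]
finger_gap: 0.3
gripper_force: 0.0
```

```bash
python3 - <<'E'
from h import *
st()
c,_=snap('wrist','w1');print(np.round(ray(c,320,240),2),c[:3])
for p in [(500,-66,150),(500,117,150),(502,117,150),(478,-65,150),(496,25,150)]: print(p,proj(c,p))
E
```

```text
2.4 [434.2  16.  346.6] [ 0.     0.999 -0.052 -0.   ] F [-0.1 -0.1 -0.2] 0.25317822807006857 [ 0.19 -0.04 -0.35  1.84 -0.01  1.33 -1.84]
[[ 5.1926e+02  7.1900e+00  5.4421e+02]
 [-3.2000e-01  4.0000e-02 -9.5000e-01]] (np.float64(340.1365985173956), 322.6386292309315, 235.15338865940012)
(500, -66, 150) [389.48710273 136.37856008]
(500, 117, 150) [227.47383884 153.85843342]
(502, 117, 150) [227.13864876 152.05156098]
(478, -65, 150) [389.45223261 156.56700393]
(496, 25, 150) [308.73533169 148.78688895]
```

View pics/w1.png

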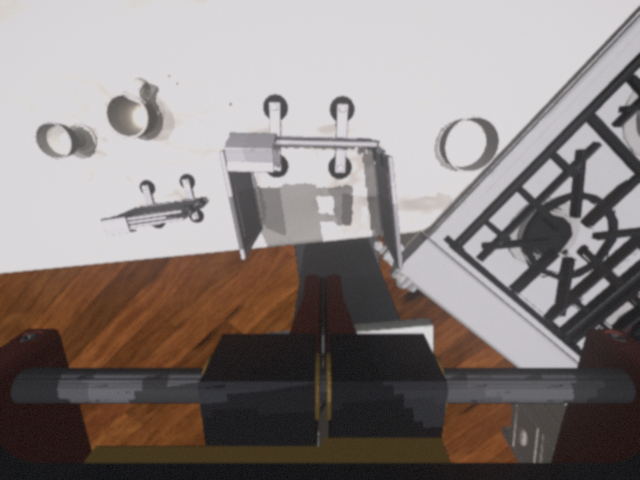

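The wrist view shows the fixed panel's top edge from about (275,140) to (378,145) and the catch at about (250,150). The left wing's top runs from (223,152) to (243,257) and the right wing's from (390,154) to (400,267). The cups sit at (275,107), (343,110), (278,166) and (340,166). I'll fit the frame from these.

```bash
python3 - <<'E'
from h import *
c=cam('wrist')
for n,u,v,z in [('fixmid',282,139,150),('fixR',378,144,150),('in h',223,152,150),('in f',243,257,150),('out h',391,155,150),('out f',400,267,150),('c1',275,107,10),('c2',343,110,10),('c3',278,166,10),('c4',340,166,10)]:
    print(n,np.round(onz(c,u,v,z),0))
cc=np.mean([onz(c,*p,10)for p in[(275,107),(343,110),(278,166),(340,166)]],0);print(cc)
E
```

```text
fixmid [510.  52. 150.]
fixR [493. -54. 150.]
in h [503. 120. 150.]
in f [375. 120. 150.]
out h [479. -68. 150.]
out f [341. -73. 150.]
c1 [552.  72.  10.]
c2 [538. -27.  10.]
c3 [467.  80.  10.]
c4 [457. -15.  10.]
[503.56859565  27.76279759  10.        ]
```

```bash
python3 - <<'E'
import numpy as np
def path(hx,hy,s,off,ths,rs,pre):
    prev=None
    for t,r in zip(ths,rs):
        d=np.array([-np.sin(t),-s*np.cos(t)]);n=np.array([-np.cos(t),s*np.sin(t)])
        h=10*abs(np.cos(t))+14*abs(np.sin(t))
        p=np.array([hx,hy])+r*d+(off+h)*n
        print(round(t,2),np.round(p,0),'step',None if prev is None else np.round((p-prev)*[1,-1],0));prev=p
path(-4,90,1,7,np.linspace(1.5,0,11),np.linspace(70,95,11),0)
print()
path(-8,-90,-1,11,np.linspace(1.8,0,13),np.linspace(62,95,13),0)
E
```

```text
1.5 [-75. 107.] step None
1.35 [-80.  96.] step [-4. 10.]
1.2 [-82.  85.] step [-3. 12.]
1.05 [-83.  72.] step [-1. 13.]
0.9 [-82.  59.] step [ 2. 13.]
0.75 [-78.  46.] step [ 4. 13.]
0.6 [-71.  33.] step [ 7. 13.]
0.45 [-62.  21.] step [ 9. 12.]
0.3 [-50.  10.] step [12. 11.]
0.15 [-37.   1.] step [14.  9.]
0.0 [-21.  -5.] step [16.  6.]

1.8 [ -62. -130.] step None
1.65 [ -71. -121.] step [-8. -9.]
1.5 [ -77. -111.] step [ -7. -10.]
1.35 [ -82. -101.] step [ -5. -10.]
1.2 [-86. -89.] step [ -4. -11.]
1.05 [-88. -77.] step [ -2. -13.]
0.9 [-87. -63.] step [  1. -13.]
0.75 [-84. -50.] step [  3. -14.]
0.6 [-78. -36.] step [  6. -14.]
0.45 [-69. -23.] step [  9. -13.]
0.3 [-58. -12.] step [ 11. -11.]
0.15 [-45.  -2.] step [ 14. -10.]
0.0 [-29.   5.] step [16. -7.]
```

Emit:
play_rows(motion=[[[0,-37,0,0,0,1,255],[0,-37,0,0,0,0,255],[0,-37,0,0,0,0,255],[-8,-37,0,0,0,0,255],[0,0,38,0,0,0,255],[0,0,38,0,0,0,255],[0,0,38,0,0,0,255],[0,0,38,0,0,0,255],[0,0,38,0,0,0,255],[0,0,38,0,0,0,255],[0,0,0,0,0,0,255]]])

```text
time: 3.55
eef_pos: [441.1, 160.2, 114.3]
ee_rot: [0.002, 0.998, -0.063, -0.004]
ft_force: [-0.2, -0.9, 0.5]
finger_gap: 0.4
gripper_force: 0.0
```

Emit:
play_rows(motion=[[[0,18,-3,0,0,0,255],[-4,11,0,0,0,0,255],[-3,12,0,0,0,0,255],[-1,13,0,0,0,0,255],[2,13,0,0,0,0,255],[4,13,0,0,0,0,255],[7,13,0,0,0,0,255],[9,12,0,0,0,0,255],[12,11,0,0,0,0,255],[0,0,0,0,0,0,255]]])

```text
time: 4.55
eef_pos: [457.2, 43.2, 122.4]
ee_rot: [0.0, 0.998, -0.064, 0.001]
ft_force: [-0.5, -0.1, 0.3]
finger_gap: 0.5
gripper_force: 0.0
```

```bash
python3 - <<'E'
from h import *
st()
c,a=snap('wrist','w2');d,b=snap('scene','s2')
b=cv2.resize(b[170:320,300:500],(640,480));cv2.imwrite('pics/v2.png',cv2.resize(np.hstack([a,b]),(800,300))[:,:,::-1])
E
```

```text
4.55 [457.2  43.2 122.4] [ 0.     0.998 -0.064  0.001] F [-0.5 -0.1  0.3] 0.4933951256843926 [ 0.16  0.24 -0.45  2.1   0.14  0.83 -2.06]
```

View pics/v2.png

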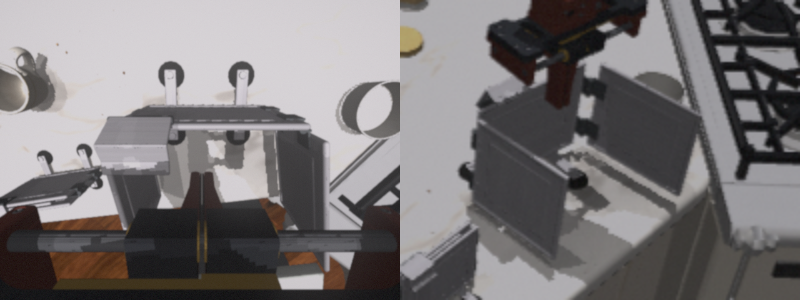

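```bash
python3 - <<'E'
from h import *
st()
d=cam('scene');c=cam('wrist')
for p in [(457,43,122),(457,43,160),(441,160,114)]: print(p,proj(d,p),proj(c,p))
a=cv2.imread('pics/scene0.png');b=cv2.imread('pics/s2.png')[:,:,:]
x=np.hstack([cv2.resize(a[180:310,310:470],(400,325)),cv2.resize(b[180:310,310:470],(400,325))])
w=cv2.imread('pics/w2.png')[150:400,100:560]
c2,s=snap('side','d2');s=s[:,:,::-1][210:400,220:360]
x=np.vstack([x,np.hstack([cv2.resize(w,(400,217)),cv2.resize(s,(400,217))])])
cv2.imwrite('pics/v3.png',x)
E
```

```text
4.65 [455.8  45.3 122. ] [-0.     0.998 -0.062  0.   ] F [-0.3 -0.3  0.1] 0.5298995784570973 [ 0.16  0.24 -0.45  2.1   0.14  0.83 -2.06]
(457, 43, 122) [376.52408056 232.48415756] [325.70506405 265.94314419]
(457, 43, 160) [378.29114741 220.00255722] [326.32668776 294.49702229]
(441, 160, 114) [346.96959077 261.59967136] [157.33515693 302.69143673]
```

View pics/v3.png

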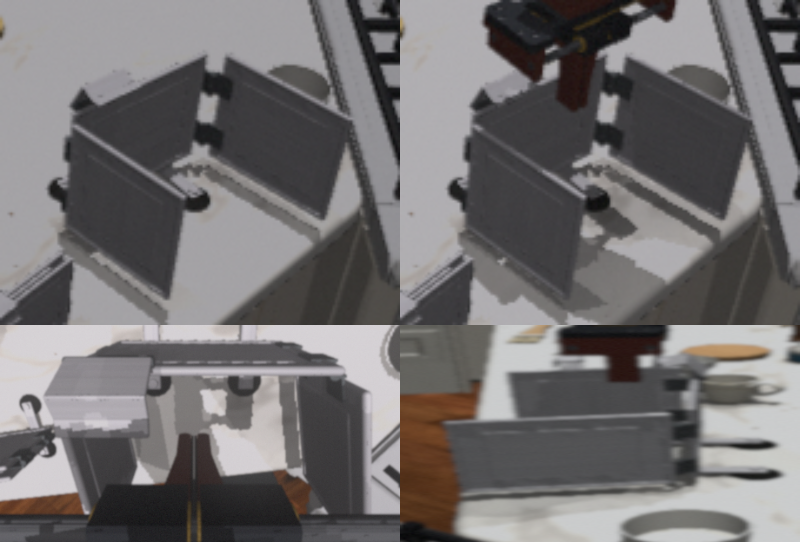

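The left wing hasn't moved. The fingertip shows at scene (378,224), between the wings, but the reported TCP projects to (376,232). I'll triangulate the real tip height.

```bash
python3 - <<'E'
from h import *
d=cam('scene');s=cam('side');c=cam('wrist')
def tri(*rs):
    A=0;b=0
    for o,v in rs:
        v=v/np.linalg.norm(v);M=np.eye(3)-np.outer(v,v);A=A+M;b=b+M@o
    return np.round(np.linalg.solve(A,b),1)
S=lambda u,v:ray(d,310+(u-400)/2.5,180+v/2.5)
D=lambda u,v:ray(s,220+(u-400)*140/400,210+(v-325)*190/217)
print('tip',tri(S(571,110),D(624,381)), 'w/scene',tri(S(571,110),ray(c,325,276)))
print('predicted side',proj(s,(457,43,122)),'seen',(220+224*.35,210+56*.8756))
print('in free',tri(S(583,198),D(512,374)))
print('out free',tri(S(750,120),D(446,422)))
print('out free b',tri(S(720,218),D(457,494)))
st()
E
```

```text
tip [455.9  46.4 153.5] w/scene [458.8  41.8 145.6]
predicted side [298.33099755 274.50029903] seen (298.4, 259.0336)
in free [376.5 118.6 142. ]
out free [337.7 -72.9 146.4]
out free b [337.1 -74.8  14. ]
4.7 [455.4  45.7 121.9] [-0.     0.998 -0.062  0.   ] F [-0.2  0.3 -0.7] 0.10378264448660006 [ 0.16  0.24 -0.45  2.1   0.14  0.83 -2.06]
```

The tip really sits about 28 mm above the reported TCP, so it skimmed over the wing's top edge. I need to go lower. To keep the gripper body off the catch, I'll turn the tool 90° so its long side lies along guard x.

Emit:
play_rows(motion=[[[0,0,-20,0,0,-8.2,255],[0,0,-20,0,0,-8.2,255],[0,0,-20,0,0,-8.2,255],[0,0,-10,0,0,-8.2,255],[0,0,-10,0,0,-8.2,255],[0,0,-10,0,0,-8.2,255],[0,0,-10,0,0,-8.2,255],[0,0,0,0,0,-8.2,255],[0,0,0,0,0,-8.2,255],[0,0,0,0,0,-8.2,255],[0,0,0,0,0,-8.2,255],[0,0,0,0,0,0,255]]])

```text
time: 5.9
eef_pos: [455.1, 46.1, 221.7]
ee_rot: [-0.0, 0.747, 0.664, -0.0]
ft_force: [0.8, 0.0, -0.1]
finger_gap: 0.5
gripper_force: 0.0
```

Emit:
play_rows(motion=[[[40,-8,0,0,0,0,255],[40,-8,0,0,0,0,255],[40,-8,0,0,0,0,255],[0,0,35,0,0,0,255],[0,0,35,0,0,0,255],[0,0,35,0,0,0,255],[0,0,20,0,0,0,255],[0,0,0,0,0,0,255]]])

```text
time: 6.7
eef_pos: [443.6, 166.8, 94.3]
ee_rot: [-0.001, 0.749, 0.663, -0.003]
ft_force: [-0.3, 0.5, 0.3]
finger_gap: 0.4
gripper_force: 0.0
```

The body would pass over the catch at this height, so I'll do it in two stages. First I turn back and push the wing to about 0.45 rad. Then I re-approach with the tool turned, to one side of the catch.

Emit:
play_rows(motion=[[[0,0,-40,0,0,8.2,255],[0,0,0,0,0,8.2,255],[0,0,0,0,0,8.2,255],[0,0,0,0,0,8.2,255],[0,0,0,0,0,8.2,255],[0,0,0,0,0,8.2,255],[0,0,0,0,0,8.2,255],[0,0,0,0,0,8.2,255],[0,0,0,0,0,8.2,255],[0,0,0,0,0,8.2,255],[0,0,31,0,0,8,255],[0,0,0,0,0,0,255]]])

```text
time: 7.9
eef_pos: [444.6, 166.9, 104.8]
ee_rot: [0.001, 0.998, -0.061, -0.001]
ft_force: [0.0, -0.4, 0.2]
finger_gap: 0.5
gripper_force: 0.0
```

Emit:
play_rows(motion=[[[0,13,0,0,0,0,255],[0,13,0,0,0,0,255],[-4,11,0,0,0,0,255],[-3,12,0,0,0,0,255],[-1,13,0,0,0,0,255],[2,13,0,0,0,0,255],[0,0,0,0,0,0,255]]])

```text
time: 8.6
eef_pos: [430.7, 90.9, 105.9]
ee_rot: [0.001, 0.998, -0.061, -0.0]
ft_force: [0.2, 0.8, -0.4]
finger_gap: 0.6
gripper_force: 0.0
```

```bash
cat > diff.py <<'E'
import sys
from h import *
st();R=cam('scene')
_,b=snap('scene',sys.argv[1]);a=cv2.imread('pics/scene0.png')[:,:,::-1]
p=proj(R,(376.5,118.6,142)).astype(int)   # old free corner of left wing
q=proj(R,(337.7,-72.9,146)).astype(int)
for x in (p,q):
    w=np.s_[x[1]-6:x[1]+16,x[0]-12:x[0]+8];print('left-behind' ,np.abs(a[w].astype(int)-b[w]).mean().round(1))
E
python3 diff.py s3
```

```text
8.6 [430.7  90.9 105.9] [ 0.001  0.998 -0.061 -0.   ] F [ 0.2  0.8 -0.4] 0.5556731073091165 [ 0.    0.23 -0.4   2.15  0.12  0.78 -2.17]
left-behind 34.2
left-behind 6.3
```

The wing is now moving. I'll carry on to about 0.45.

Emit:
play_rows(motion=[[[0,9,0,0,0,0,255],[6,13,0,0,0,0,255],[9,12,0,0,0,0,255],[0,0,0,0,0,0,255]]])

```text
time: 9.05
eef_pos: [442.5, 56.5, 105.8]
ee_rot: [0.0, 0.998, -0.061, 0.0]
ft_force: [-0.5, 0.6, 0.4]
finger_gap: 0.5
gripper_force: 0.0
```

```bash
python3 - <<'E'
from h import *
st()
c,a=snap('wrist','w4');d,b=snap('scene','s4')
b=cv2.resize(b[170:320,300:500],(640,480));cv2.imwrite('pics/v4.png',cv2.resize(np.hstack([a,b]),(800,300))[:,:,::-1])
E
```

```text
9.05 [442.5  56.5 105.8] [ 0.     0.998 -0.061  0.   ] F [-0.5  0.6  0.4] 0.5063682338598613 [ 0.06  0.23 -0.37  2.14  0.12  0.79 -2.08]
```

View pics/v4.png

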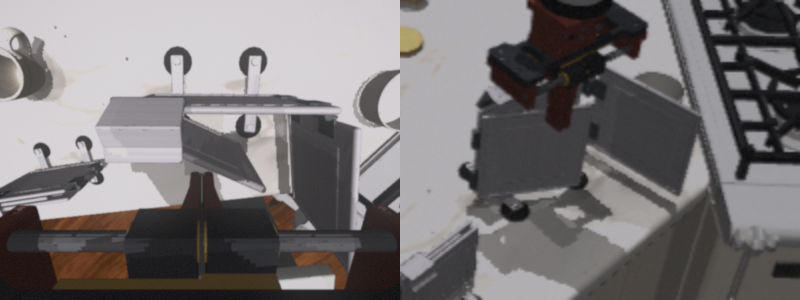

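Stage one is done: the left wing is about half in, with its free edge at wrist (424,301). Next I back off, turn, and push it home at guard y of about −20, away from the catch.

Emit:
play_rows(motion=[[[-30,0,0,0,0,0,255],[0,0,-25,0,0,-8.2,255],[0,0,-25,0,0,-8.2,255],[0,0,-20,0,0,-8.2,255],[0,0,0,0,0,-8.2,255],[0,0,0,0,0,-8.2,255],[0,0,0,0,0,-8.2,255],[0,0,0,0,0,-8.2,255],[0,0,0,0,0,-8.2,255],[0,0,0,0,0,-8.2,255],[0,0,0,0,0,-8.2,255],[0,0,0,0,0,-8,255]]])

```text
time: 10.35
eef_pos: [411.7, 62.4, 175.7]
ee_rot: [-0.0, 0.746, 0.666, -0.0]
ft_force: [-0.1, 0.4, 0.1]
finger_gap: 0.1
gripper_force: 0.0
```

Emit:
play_rows(motion=[[[-22,0,0,0,0,0,255],[-24,0,0,0,0,0,255],[0,0,40,0,0,0,255],[0,0,40,0,0,0,255],[0,0,0,0,0,0,255]]])

```text
time: 10.85
eef_pos: [402.6, 16.1, 92.4]
ee_rot: [-0.003, 0.748, 0.664, -0.003]
ft_force: [-0.8, 0.4, -0.0]
finger_gap: 0.7
gripper_force: 0.0
```

Emit:
play_rows(motion=[[[0,14,0,0,0,0,255],[0,14,0,0,0,0,255],[0,14,0,0,0,0,255],[0,14,0,0,0,0,255],[0,9,0,0,0,0,255],[0,4,0,0,0,0,255],[0,0,0,0,0,0,255]]])

```text
time: 11.55
eef_pos: [475.9, 7.7, 95.8]
ee_rot: [0.0, 0.748, 0.663, 0.0]
ft_force: [-0.3, -0.9, -0.6]
finger_gap: 0.5
gripper_force: 0.0
```

Emit:
play_rows(motion=[[[0,3,0,0,0,0,255],[0,0,0,0,0,0,255]]])

```text
time: 11.75
eef_pos: [478.1, 7.3, 95.8]
ee_rot: [0.0, 0.748, 0.664, -0.0]
ft_force: [0.2, -0.2, -0.9]
finger_gap: 0.2
gripper_force: 0.0
```

Emit:
play_rows(motion=[[[0,4,0,0,0,0,255],[0,0,0,0,0,0,255]]])

```text
time: 11.95
eef_pos: [479.2, 6.9, 95.2]
ee_rot: [-0.002, 0.748, 0.664, -0.002]
ft_force: [-8.2, 0.9, 4.6]
finger_gap: 0.3
gripper_force: 4.0
```

Emit:
play_rows(motion=[[[0,3,0,0,0,0,255],[0,0,0,0,0,0,255]]])

```text
time: 12.15
eef_pos: [479.0, 6.8, 94.7]
ee_rot: [-0.003, 0.748, 0.664, -0.005]
ft_force: [-15.4, 2.2, 11.1]
finger_gap: 0.1
gripper_force: 8.2
```

```bash
python3 - <<'E'
from h import *
st()
c,a=snap('wrist','w5');d,b=snap('scene','s5')
b=cv2.resize(b[170:320,300:500],(640,480));cv2.imwrite('pics/v5.png',cv2.resize(np.hstack([a,b]),(800,300))[:,:,::-1])
E
```

```text
12.15 [479.    6.8  94.7] [-0.003  0.748  0.664 -0.005] F [-15.4   2.2  11.1] 0.11690648773082216 [ 0.23  0.32 -0.43  2.07  0.18  0.8  -0.44]
```

View pics/v5.png

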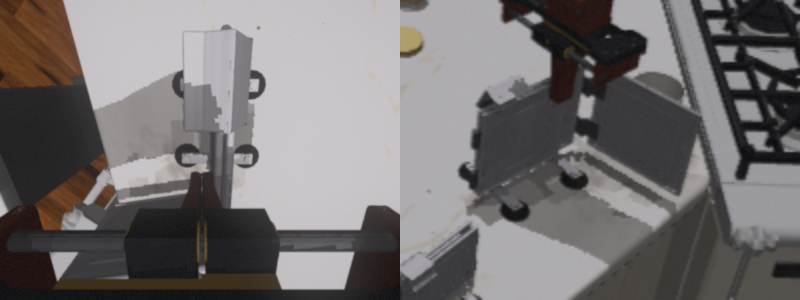

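The left wing is home, firm at about 15 N, and it lines up with the fixed panel in both views. Next I retreat, go over to the outer side of the right wing, and sweep it in with the same orientation, keeping guard y below −8 to stay clear of the catch.

Emit:
play_rows(motion=[[[0,-20,0,0,0,0,255],[0,-25,0,0,0,0,255],[0,0,-40,0,0,0,255],[0,0,-40,0,0,0,255],[0,0,-35,0,0,0,255],[-43,0,0,0,0,0,255],[-43,0,0,0,0,0,255],[-43,0,0,0,0,0,255],[0,0,40,0,0,0,255],[0,0,40,0,0,0,255],[0,0,35,0,0,0,255],[0,0,0,0,0,0,255]]])

```text
time: 13.45
eef_pos: [421.5, -115.7, 92.4]
ee_rot: [-0.003, 0.748, 0.664, -0.002]
ft_force: [-0.2, 0.1, -0.0]
finger_gap: 0.2
gripper_force: 0.0
```

Emit:
play_rows(motion=[[[12,0,0,0,0,0,255],[13,0,0,0,0,0,255],[10,-5,0,0,0,0,255],[10,-5,0,0,0,0,255],[10,-2,0,0,0,0,255],[10,-2,0,0,0,0,255],[11,1,0,0,0,0,255],[11,1,0,0,0,0,255],[11,4,0,0,0,0,255],[11,5,0,0,0,0,255],[0,0,0,0,0,0,255]]])

```text
time: 14.55
eef_pos: [436.5, -5.5, 95.9]
ee_rot: [-0.0, 0.747, 0.664, 0.001]
ft_force: [-0.0, 0.4, 0.4]
finger_gap: 0.7
gripper_force: 0.0
```

```bash
python3 diff.py s6
```

```text
14.55 [436.5  -5.5  95.9] [-0.     0.747  0.664  0.001] F [-0.   0.4  0.4] 0.7172969708115207 [ 0.24  0.24 -0.41  2.17  0.14  0.76 -0.38]
left-behind 42.5
left-behind 49.4
```

The right wing is moving. I'll push it home until I feel contact.

Emit:
play_rows(motion=[[[8,4,0,0,0,0,255],[7,4,0,0,0,0,255],[6,10,0,0,0,0,255],[6,10,0,0,0,0,255],[0,4,0,0,0,0,255],[0,2,0,0,0,0,255],[0,0,0,0,0,0,255]]])

```text
time: 15.3
eef_pos: [472.3, 15.1, 95.6]
ee_rot: [-0.0, 0.748, 0.663, -0.0]
ft_force: [-0.0, 0.3, -0.9]
finger_gap: 0.5
gripper_force: 0.1
```

Emit:
play_rows(motion=[[[0,4,0,0,0,0,255],[0,0,0,0,0,0,255]]])

```text
time: 15.5
eef_pos: [472.0, 14.7, 95.0]
ee_rot: [-0.002, 0.748, 0.663, -0.003]
ft_force: [-11.5, 2.3, 7.9]
finger_gap: 0.6
gripper_force: 5.6
```

Emit:
play_rows(motion=[[[0,3,0,0,0,0,255],[0,0,0,0,0,0,255],[0,-25,0,0,0,0,255],[0,-25,0,0,0,0,255],[0,0,-45,0,0,0,255],[0,0,-45,0,0,0,255],[0,0,-45,0,0,0,255],[0,0,-30,0,0,0,255],[0,0,0,0,0,0,255]]])

```text
time: 16.4
eef_pos: [432.3, 20.2, 265.3]
ee_rot: [0.003, 0.748, 0.663, 0.003]
ft_force: [0.1, 0.1, -0.7]
finger_gap: 0.3
gripper_force: 0.0
```

```bash
python3 - <<'E'
from h import *
st()
c,a=snap('wrist','w7');d,b=snap('scene','s7')
b=cv2.resize(b[170:320,300:500],(640,480));cv2.imwrite('pics/v7.png',cv2.resize(np.hstack([a,b]),(800,300))[:,:,::-1])
E
```

```text
16.4 [432.3  20.2 265.3] [0.003 0.748 0.663 0.003] F [ 0.1  0.1 -0.7] 0.2813144608094436 [ 0.25  0.01 -0.44  1.98  0.01  1.14 -0.31]
```

View pics/v7.png

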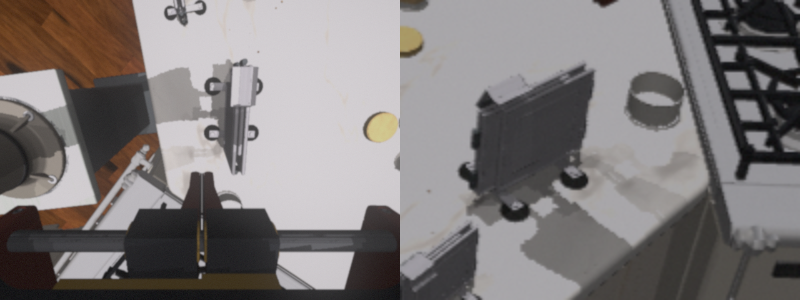

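Both wings are flat home in both views, with the catch still raised at wrist (242,85 in the composite). Next I go behind the catch and push it forward over the wings.

Emit:
play_rows(motion=[[[23,39,0,0,0,0,255],[23,39,0,0,0,0,255],[24,39,0,0,0,0,255],[0,0,40,0,0,0,255],[0,0,40,0,0,0,255],[0,0,40,0,0,0,255],[0,0,10,0,0,0,255],[0,0,0,0,0,0,255]]])

```text
time: 17.3
eef_pos: [552.0, 75.3, 128.5]
ee_rot: [-0.001, 0.748, 0.664, -0.002]
ft_force: [-0.2, -0.3, 0.7]
finger_gap: 0.5
gripper_force: 0.0
```

```bash
python3 - <<'E'
from h import *
st()
s=robot.get_state();p=np.array(s['eef_pos'])-[501,27,0];print(p[0]*.993-p[1]*.122,p[0]*.122+p[1]*.993)
E
```

```text
17.3 [552.   75.3 128.5] [-0.001  0.748  0.664 -0.002] F [-0.2 -0.3  0.7] 0.5458713289996601 [ 0.11  0.39 -0.45  1.87  0.2   0.93 -0.55]
44.80260181974532 54.15746607272679
```

Emit:
play_rows(motion=[[[0,-10,-3,0,0,0,255],[0,-10,0,0,0,0,255],[0,-10,0,0,0,0,255],[0,-7,0,0,0,0,255],[0,0,0,0,0,0,255]]])

```text
time: 17.8
eef_pos: [516.6, 80.2, 134.6]
ee_rot: [0.001, 0.748, 0.664, 0.0]
ft_force: [-0.4, 0.5, -0.6]
finger_gap: 0.4
gripper_force: 0.0
```

Emit:
play_rows(motion=[[[0,-6,0,0,0,0,255],[0,-6,0,0,0,0,255],[0,-6,0,0,0,0,255],[0,0,0,0,0,0,255]]])

```text
time: 18.2
eef_pos: [498.2, 82.4, 133.6]
ee_rot: [-0.0, 0.748, 0.664, -0.0]
ft_force: [0.1, -0.3, -1.1]
finger_gap: 0.2
gripper_force: 0.0
```

```bash
cat > pic.py <<'E'
import sys
from h import *
st()
d,b=snap('scene',sys.argv[1]);a=cv2.imread('pics/s7.png')[:,:,::-1]
D=np.abs(a.astype(int)-b).max(2)
c=cam('scene')
O=np.array([501,27,0]);
for nm,th in [('1.0',1.),('0.3',.3),('0',0)]:
    pts=[]
    for gy in(30,80):
        gx=6-32*np.cos(th);pts.append(proj(c,O+[gx*.993+gy*.122,-gx*.122+gy*.993,152.5+32*np.sin(th)]).round(0))
    print(nm,pts)
E
python3 pic.py s8
```

```text
18.2 [498.2  82.4 133.6] [-0.     0.748  0.664 -0.   ] F [ 0.1 -0.3 -1.1] 0.22055561853108038 [ 0.11  0.3  -0.47  1.98  0.17  0.9  -0.57]
1.0 [array([363., 209.]), array([346., 217.])]
0.3 [array([366., 218.]), array([349., 226.])]
0 [array([366., 221.]), array([349., 229.])]
```

Emit:
play_rows(motion=[[[0,-5,0,0,0,0,255],[0,-5,0,0,0,0,255],[0,0,0,0,0,0,255],[0,0,-40,0,0,0,255],[0,0,-40,0,0,0,255],[0,0,-40,0,0,0,255],[0,0,0,0,0,0,255]]])

```text
time: 18.95
eef_pos: [492.6, 84.6, 259.1]
ee_rot: [0.003, 0.748, 0.663, 0.004]
ft_force: [-0.1, -0.0, 0.0]
finger_gap: 0.6
gripper_force: 0.0
```

```bash
python3 - <<'E'
from h import *
st()
d,b=snap('scene','s9');a=cv2.imread('pics/s7.png')[:,:,::-1]
g=lambda i:cv2.cvtColor(np.ascontiguousarray(i),cv2.COLOR_RGB2GRAY)[203:237:2,336:376:2]
print(g(a));print(g(b))
E
```

```text
18.95 [492.6  84.6 259.1] [0.003 0.748 0.663 0.004] F [-0.1 -0.   0. ] 0.6434226625891819 [ 0.15  0.15 -0.5   1.85  0.08  1.15 -0.49]
[[168 167 169 168 165 167 167 168 168 167 167 168 167 168 167 167 166 167
  167 167]
 [167 167 167 166 167 167 167 167 167 167 167 167 167 167 165 164 166 165
  167 167]
 [167 167 167 167 168 167 167 167 168 167 166 161 155 168 168 168 168 167
  166 166]
 [168 167 167 167 167 167 167 167 166 159 154 152 152 152 167 167 167 166
  154 143]
 [168 167 167 167 166 167 165 156 153 151 151 154 153 137 166 164 146 138
   93  63]
 [168 166 168 166 139 156 151 151 154 154 153 154 153 148 130 134  86  80
   78  67]
 [166 168 166 114 145 152 154 154 154 153 151 156 156 152 121  78  80  66
   77  81]
 [168 169 153  52  87 153 154 150 152 156 156 155 106  89  77  53  78  79
   63  56]
 [167 166  80  47  48 127 154 155 155 153  83  62  71  59  91  88  61  59
   56  58]
 [167 108  42  31  28  42 112 154  74  59  62  54  65  71  59  60  59  56
   58  61]
 [167 130  34  44  64  64  55  64  64  55  64  65  56  59  60  56  58  62
   58  57]
 [167 144 112  73  58  63  63  
[... 1225 characters left out ...]
  62  59
   59  58]
 [167 110 128  71  73  73  72  69  76  75  78  77  72  74  97  59  57  58
   57  60]
 [168 130  37  42  60  71  81  71  70  76  78  76  78  76 118  92  60  60
   59  58]
 [169 145 113  70  48  63  77  71  72  77  77  87  84  78  81 135  59  58
   57  56]
 [168 145  62  93  70  56  73  73  70  76  83  80  82  78  65  56  58  56
   56  60]
 [167 131  58  64  57  56  73  84  81  81  82  79  64  56  57  59  56  60
   58  58]
 [168 118  58  63  56  57  49  91  81  84  60  59  58  56  56  58  57  58
   58  57]
 [164 116  55  62  61  60  58  81  57  57  60  58  57  57  58  57  59  57
   58  58]
 [ 87  65  51  60  58  58  60  54  57  57  57  59  57  58  57  59  58  56
   58  58]]
```

The catch now lies low: its lip reaches scene v≈233, against about 221 before. I'm already above it, so I press straight down and feel for contact.

Emit:
play_rows(motion=[[[0,0,40,0,0,0,255],[0,0,40,0,0,0,255],[0,0,35,0,0,0,255],[0,0,8,0,0,0,255],[0,0,0,0,0,0,255]]])

```text
time: 19.5
eef_pos: [487.9, 83.2, 129.2]
ee_rot: [-0.001, 0.748, 0.664, -0.002]
ft_force: [0.2, -0.3, 0.7]
finger_gap: 0.5
gripper_force: 0.0
```

Emit:
play_rows(motion=[[[0,0,5,0,0,0,255],[0,0,0,0,0,0,255]]])

```text
time: 19.7
eef_pos: [490.2, 83.7, 126.6]
ee_rot: [0.0, 0.748, 0.663, 0.001]
ft_force: [-0.1, 0.1, 0.2]
finger_gap: 0.4
gripper_force: 0.0
```

Emit:
play_rows(motion=[[[0,0,4,0,0,0,255],[0,0,0,0,0,0,255]]])

```text
time: 19.9
eef_pos: [489.9, 83.5, 122.2]
ee_rot: [0.0, 0.748, 0.663, 0.0]
ft_force: [-0.5, 0.4, -0.5]
finger_gap: 0.3
gripper_force: 0.1
```

Emit:
play_rows(motion=[[[0,0,3,0,0,0,255],[0,0,0,0,0,0,255]]])

```text
time: 20.1
eef_pos: [490.0, 83.6, 120.3]
ee_rot: [0.001, 0.748, 0.663, 0.0]
ft_force: [-4.4, -1.5, 13.4]
finger_gap: 0.6
gripper_force: 6.5
```

Emit:
play_rows(motion=[[[0,0,3,0,0,0,255],[0,0,0,0,0,0,255]]])

```text
time: 20.3
eef_pos: [490.1, 83.6, 119.8]
ee_rot: [0.001, 0.748, 0.663, 0.0]
ft_force: [-13.7, -3.5, 38.4]
finger_gap: 0.2
gripper_force: 19.5
```

It stops firmly at 38 N. I'll lift clear and check the catch's position.

Emit:
play_rows(motion=[[[0,0,-30,0,0,0,255],[0,0,-40,0,0,0,255],[0,0,-40,0,0,0,255],[0,-40,-40,0,0,0,255],[-45,-10,-20,0,0,0,255],[-45,0,0,0,0,0,255],[-45,0,0,0,0,0,255],[0,0,0,0,0,0,255]]])

```text
time: 21.1
eef_pos: [427.2, -50.9, 281.1]
ee_rot: [0.001, 0.751, 0.66, -0.001]
ft_force: [0.3, -0.1, -0.4]
finger_gap: 0.1
gripper_force: 0.0
```

```bash
python3 - <<'E'
from h import *
st()
d,b=snap('scene','s10');a=cv2.imread('pics/s7.png')[:,:,::-1]
snap('side','d10')
g=cv2.cvtColor(np.ascontiguousarray(b),cv2.COLOR_RGB2GRAY)[207:245:2,336:376:2];print(g)
O=np.array([501,27,0])
def W(gx,gy,z):return O+[gx*.993+gy*.122,-gx*.122+gy*.993,z]
for th in (0,.15,.3):
  for gy in(30,80):
    r=lambda a,h:W(6-a*np.cos(th)+h*np.sin(th)*1,gy,152.5+a*np.sin(th)+h*np.cos(th))
    print(th,gy,'front top',proj(d,r(32,3.5)).round(1),'lip bot',proj(d,r(32,-16.5)).round(1),'hinge',proj(d,r(0,3.5)).round(1))
# bystanders: before/after change in the mug, egg cup and ramekin areas
z=cv2.imread('pics/scene0.png')[:,:,::-1]
for n,w in {'mug':np.s_[262:302,258:292],'egg':np.s_[292:332,230:260],'small':np.s_[280:345,290:345]}.items():print(n,np.abs(z[w].astype(int)-b[w]).mean().round(2))
s0=cv2.imread('pics/side0.png');s1=cv2.imread('pics/d10.png');w=np.s_[370:420,292:350];print('ramekin',np.abs(s0[w].astype(int)-s1[w]).mean().round(2))
E
```

```text
21.1 [427.2 -50.9 281.1] [ 0.001  0.751  0.66  -0.001] F [ 0.3 -0.1 -0.4] 0.147168293401525 [ 0.34 -0.   -0.37  1.96  0.    1.19 -0.15]
[[163 164 165 165 164 165 167 165 166 165 164 164 165 164 165 165 165 164
  165 164]
 [164 166 165 164 165 165 165 165 166 166 165 165 163 165 166 165 164 164
  156 155]
 [164 164 166 165 165 164 165 166 164 165 165 165 166 165 165 165 151 150
  102  99]
 [165 165 164 163 164 164 166 165 163 162 157 165 165 163 155 143  99 145
  137  94]
 [164 165 164 166 165 164 162 133 133 155 155 160 158 139  90 147 133  88
  146 136]
 [164 165 164 165 163 134 146 156 155 156 156 157  99 144 125  75 145 128
   69  54]
 [165 165 164 132 147 155 157 154 155 157 155 156 156 129 148 125  64  57
   57  57]
 [166 107 141 154 156 157 157 157 156 156 159 158 157 155  99  58  58  56
   61  66]
 [166 128  43 148 157 157 156 158 160 158 157 154  93  60  57  59  60  65
   60  57]
 [165 144 146  64 138 159 159 160 158 154  67  56  60  59  64  68  61  57
   60  60]
 [165 143  61 134  68 130 159 155  70  59  59  58  59  73  72  59  58  58
   58  61]
 [166 129  58  61  57  57  57
[... 429 characters left out ...]
  55  55  57  57  58  59  59  60  59  61
   61  60]
 [ 42  29  52  56  56  56  57  57  54  56  58  58  57  59  59  60  60  58
   59  58]
 [ 52  29  55  56  57  57  57  56  57  58  55  57  58  60  58  59  58  57
   58  59]]
0 30 front top [366.2 220. ] lip bot [365.4 226.6] hinge [357.3 213. ]
0 80 front top [349.5 228. ] lip bot [348.9 234.6] hinge [340.7 220.7]
0.15 30 front top [366.1 218.2] lip bot [366.2 225.5] hinge [357.1 212.9]
0.15 80 front top [349.4 226.2] lip bot [349.7 233.5] hinge [340.6 220.6]
0.3 30 front top [365.8 216.3] lip bot [366.8 224. ] hinge [357.  212.8]
0.3 80 front top [349.1 224.3] lip bot [350.2 232.1] hinge [340.5 220.5]
mug 1.42
egg 1.49
small 2.13
ramekin 2.33
```

The catch's front edge matches level: the lip corners are at scene (364,221) and (349,228), against (366,220) and (350,228) predicted for 0 rad. The mug, egg cup and ramekin areas are unchanged, so I'm handing in.

```bash
python3 -c "
from plant import robot;print(robot.hand_in())"
```

```text
the job is handed in; nothing more can be done
None
```

The guard is folded and handed in at about 21 s: left wing home, then the right wing over it, then the catch pressed fully down, with the ramekin, mug and egg cup left where they stood.

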